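Overhang the chassis plate for bolting

TASK

The aluminium robot chassis plate lying on the desk riser is to be bolted from underneath. Push it along the riser's board, lengthwise towards the free end (the left end seen from the robot, away from the parts cabinet), until the whole row of holes at its leading end sticks out clear past the end of the board while its second row of holes is still over the board. It must stay flat on the board the whole time: do not lift or tip it, and do not disturb the servo, screw box, wheel or screwdriver.

Things in the scene. Friction and masses are not known exactly. Their poses are not given: they have to be found in the camera images.
- plate: Flat bare-aluminium chassis plate, 110 mm wide (its x) by 180 mm long (its y) by 5 mm thick, about 0.26 kg, loose on the riser board. Origin: centre of its underside. Its +y end is the leading end, towards the board's free end; it starts lying roughly lengthwise along the board, up to about 15 degrees askew, wholly on the board. It has 15 round holes of 10 mm diameter in five rows of three across its width (at x = -40, 0, +40 mm; rows at y = +75, +37.5, 0, -37.5, -75 mm).
- end_row_near (a point): Centre of an outer hole of the end row, at plate x = -40, y = +75 mm (15 mm from the leading edge), half-way through the thickness. Axes as the plate's.
- end_row_far (a point): Centre of the other outer hole of the end row, at plate x = +40, y = +75 mm.
- second_row_near (a point): Centre of an outer hole of the second row, at plate x = -40, y = +37.5 mm (52.5 mm from the leading edge).
- second_row_far (a point): Centre of the other outer hole of the second row, at plate x = +40, y = +37.5 mm.
- riser: Desk riser fixed to the desk: a plywood board 240 mm deep (its x) by 700 mm long (its y) by 18 mm thick on dark steel tube legs; the board's flat top is 130 mm above the desk. Origin: on the desk under the board's centre; x points away from the robot, y along the board towards the free end. Along its far (+x) edge runs a thin aluminium strip standing 10 mm above the board. On its other (-y) end stands a fixed blue parts cabinet, 150 by 150 by 150 mm, from y = -340 to -190 mm.
- shelf_end (a point): Middle of the top edge of the board's free end (350 mm from the riser's origin along its y, at the height of the board's top). Axes as the riser's: its y points straight out over the end.
- servo: Small black servo motor standing on the board between plate and cabinet, 54 by 20 by 44 mm high. Origin: centre of its underside. To be left alone.
- screw_box: Closed flat grey small-parts box on the board between plate and cabinet, 86 by 61 by 24 mm high. Origin: centre of its underside. To be left alone.
- wheel: Black rubber robot wheel lying flat on the desk beyond the riser's free end, 65 mm diameter, 30 mm high at the hub. Origin: centre of its underside. To be left alone.
- screwdriver: Blue-handled screwdriver, 190 mm long, 26 mm thick handle, lying on the desk beyond the riser's free end. Origin: under its middle. To be left alone.
There are look-alikes about, which are no part of the job. There is more than one size of the plate; the one meant has the size given above.

How it is judged:
At the end, for the whole second after the job is handed in: End-row outer holes wholly past the board's free end (centres over 5 mm beyond), second-row outer holes over the board (over 4 mm inside), plate flat on the board (3 degrees) and at rest; servo, screw box, wheel and screwdriver within 15 mm of their starts (y of each of end_row_near, end_row_far in the frame of shelf_end above 0.005 m and y of each of second_row_near, second_row_far in the frame of shelf_end below -0.004 m and angle between plate's own z axis and vertical below 0.05 rad and height (world z) of plate between 0.127 and 0.134 m and linear speed of plate below 0.01 m/s and distance of each of servo, screw_box, wheel, screwdriver from where it was at the start of the episode below 0.015 m); the robot touches nothing.
It fails at once if the plate is lifted off the board (height (world z) of plate above 0.142 m).
It fails at once if the plate is tipped or falls off the board (angle between plate's own z axis and vertical above 0.12 rad or height (world z) of plate below 0.115 m).
It fails at once if the servo, screw box, wheel or screwdriver is disturbed (distance of any of servo, screw_box, wheel, screwdriver from where it was at the start of the episode above 0.015 m).
It also fails if it takes over 42 s, if anything falls off the work surface, if the arm or the gripper's body presses on something with over 40 N, if the wrist force passes 120 N, or if a joint passes its speed limit or range.

ROBOT

A 6-joint arm with a two-finger parallel gripper is mounted at the origin on the work surface. World frame = base frame: x ahead of the robot, y to its left, z up, the work surface at z = 0. Lengths are in m, angles in rad, forces in N, time in s.
With the tool pointing down it reaches from about 0.4 to 0.925 m from the base axis. Payload 3.4 kg.
Tool frame: the origin (TCP) lies on the centre line of the jaws, within the pads' length; the fingertips stand 17 mm ahead of it and the grasp point (between the pads) lies 2 mm behind it; y points along the fingers, z is the direction in which the jaws open and shut, and the axes are right-handed (so a half turn about y gives the same grasp; the last joint's range is limited). The gripper opens to 85 mm and grips with 20 to 120 N. Pads are 22 mm wide; open, the fingers measure 114 mm over their backs; the gripper's body (76 mm by 85 mm) begins 54 mm behind the grasp point. The pads swing forward as they close: fully open they stand 13 mm farther back than shut.
Start: joints at [1.147, 0.307, 1.506, -0, 1.328, -0.073], TCP at [0.197, 0.54, 0.248] pointing down, gripper open.
Joint ranges: [-3.12, 3.12], [-1.05, 2.28], [0.14, 2.33], [-1.42, 4.57], [0.1, 2.73], [-2.68, 2.68]. Speed limits (rad/s): [2.57, 2.57, 3.14, 3.14, 3.14, 3.14].

INTERFACE

Orientations are given as a 3x3 rotation matrix whose columns are the frame's x, y, z axes.
In Python, from bench import goto, line_to, move_joints, let_go, grasp, hold, ik, get_image, calibration, IKError, job_done, read_time, read_joint_pos, read_dq, read_tau, read_tool_pos, read_tcp_rot, read_ft_force, read_wrist_torque, read_opening gives the robot as it stands. Calls block until the motion is done:
- goto(position, orientation): joint-space move of the TCP to a pose.
- line_to(position, max_speed=0.15, rot=None, stop_force=None): straight line of the TCP; rot=None keeps the orientation; max_speed is the mean speed in m/s. With stop_force (N) it stops when the force on the tool has changed by that much, and returns True; else False.
- move_joints(angles): joint-space move.
- let_go() and grasp(strength=None): open the fingers fully, or close them until they stop; strength is the grip in N (None keeps the last).
- hold(seconds).
- ik(position, orientation): joint angles nearest the present ones, or None.
- get_image(name): name is "scene" or "top" or "wrist"; returns the picture (480x640x3 uint8, red, green, blue); there is no depth.
- calibration(name): a dict with "fovy" (degrees; the focal length in pixels is half the picture's height over the tangent of half this angle, whatever the lens; pixels are square), "cx", "cy" (the principal point, pixels), "camera_from_world" (4x4, takes a point from world to camera coordinates); the wrist camera has in their place "hand_eye" (4x4, takes a point from camera to tool coordinates, whose origin is the TCP and whose axes are the tool frame's). Camera axes: x right, y down, z forward; pixel columns grow to the right and rows downward; lengths in m; the calibration is good to about 2 mm. A picture is of the moment at which its call begins: read the wrist's pose just before it. calibration takes no time and is no camera call.
A pose or a line that the arm cannot do raises IKError and nothing moves.
- job_done(): hands the job in, once; it reports no verdict.
Readings, each from a call of its own:
- read_time(): time.
- read_joint_pos(): joint angles.
- read_dq(): joint speeds.
- read_tau(): joint torques, N m.
- read_tool_pos(): TCP position.
- read_tcp_rot(): TCP orientation.
- read_ft_force(): force on the tool from outside, world axes, zero at the start.
- read_wrist_torque(): the same for the moment, N m.
- read_opening(): finger opening in m.
Only numpy, scipy, OpenCV 4.12 (cv2) and the standard library are available. Lean on these libraries where they do the work, as an engineer would, in place of code of your own. Each camera call takes 0.05 s, during which the arm holds its last target. There are 200 camera calls.

## Working session

There is one attempt and no reset: what is moved stays moved. The work goes in short steps, each a Python script; the robot and the scene stay as the last script left them, time stands still between calls to the robot, and variables do not carry over. Pictures are saved under pics/ and viewed, about 8 in all and at most 12, crops included, and the job is handed in when it is done.

```bash
mkdir -p pics; ls; python3 - <<'E'
from bench import *
import cv2,numpy as np
np.set_printoptions(precision=4,suppress=True)
for n in("scene","top"):
    im=get_image(n); cv2.imwrite(f"pics/{n}0.png",im[:,:,::-1]); print(n,calibration(n))
print(calibration("wrist"),read_time(),read_tool_pos(),read_tcp_rot(),read_opening())
E
```

```text
pics
scene {'fovy': 57.67556191033232, 'cx': 322.45160274683843, 'cy': 233.1205548313739, 'camera_from_world': array([[-0.7876,  0.6161, -0.004 ,  0.3111],
       [ 0.4812,  0.6111, -0.6285, -0.1421],
       [-0.3848, -0.4969, -0.7778,  1.1993],
       [ 0.    ,  0.    ,  0.    ,  1.    ]])}
top {'fovy': 50.04787877243563, 'cx': 330.1233544482125, 'cy': 242.33486573625035, 'camera_from_world': array([[ 0.0141, -0.9996,  0.0224,  0.0171],
       [-0.994 , -0.0165, -0.1082,  0.4276],
       [ 0.1085, -0.0207, -0.9939,  1.3712],
       [ 0.    ,  0.    ,  0.    ,  1.    ]])}
{'fovy': 69.92492103010832, 'cx': 322.02584815216846, 'cy': 240.00419851792284, 'hand_eye': array([[-0.0006,  0.9524,  0.3049, -0.0774],
       [ 0.0003, -0.3049,  0.9524, -0.1258],
       [ 1.    ,  0.0007, -0.0001, -0.0012],
       [ 0.    ,  0.    ,  0.    ,  1.    ]])} 0.1 [0.1968 0.5396 0.2475] [[ 0.9395 -0.0008  0.3426]
 [-0.3426 -0.0017  0.9395]
 [-0.0001 -1.     -0.0018]] 0.08518151299811708
```

View pics/scene0.png

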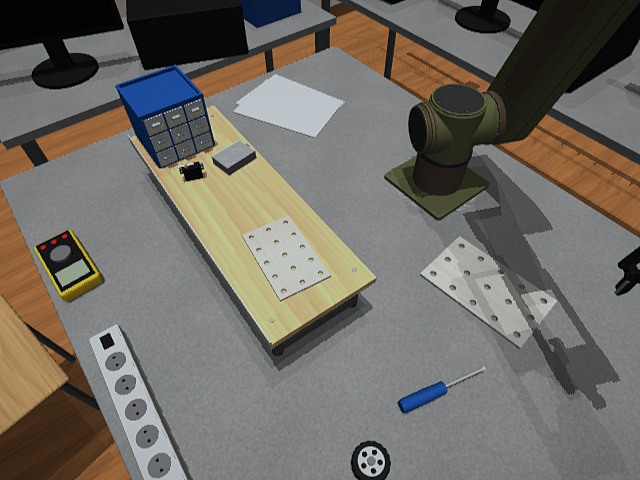

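View pics/top0.png

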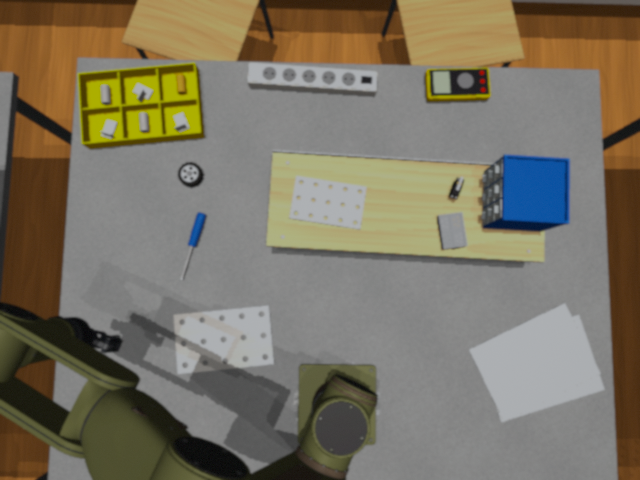

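Candidates: the plate on the board (top 329,202; scene 287,257) and a look-alike plate on the desk (top 224,340; scene 488,290). The one on the board fits the description. I'll confirm that by its size and one enlarged crop.

```bash
cat > h.py <<'E'
import cv2,numpy as np
from bench import *
np.set_printoptions(precision=4,suppress=True)
def K(n):
    c=calibration(n); f=240/np.tan(np.radians(c["fovy"]/2)); return np.array([[f,0,c["cx"]],[0,f,c["cy"]],[0,0,1]])
def cw(n,pose=None):
    c=calibration(n)
    if "camera_from_world" in c: return c["camera_from_world"]
    T=np.eye(4); T[:3,:3]=pose[1]; T[:3,3]=pose[0]
    return np.linalg.inv(T@c["hand_eye"])
def onplane(uv,n,z,pose=None):
    T=np.linalg.inv(cw(n,pose)); uv=np.atleast_2d(uv).astype(float)
    d=(T[:3,:3]@np.linalg.inv(K(n))@np.c_[uv,np.ones(len(uv))].T).T; o=T[:3,3]
    return o+d*((z-o[2])/d[:,2])[:,None]
def tri(n1,uv1,n2,uv2):
    X=cv2.triangulatePoints(K(n1)@cw(n1)[:3],K(n2)@cw(n2)[:3],np.float64(uv1).T,np.float64(uv2).T); return (X[:3]/X[3]).T
def plate(im,roi):
    """corners (4x2) of the pale plate in roi x0,y0,x1,y1"""
    x0,y0,x1,y1=roi; hsv=cv2.cvtColor(im,cv2.COLOR_RGB2HSV)[y0:y1,x0:x1]
    m=((hsv[...,1]<45)&(hsv[...,2]>140)).astype(np.uint8)
    m=cv2.morphologyEx(m,cv2.MORPH_OPEN,np.ones((3,3)))
    c=max(cv2.findContours(m,cv2.RETR_EXTERNAL,cv2.CHAIN_APPROX_NONE)[0],key=cv2.contourArea)
    h=cv2.convexHull(c)
    q=cv2.approxPolyN(h,4,ensure_convex=True).reshape(-1,2).astype(float)
    return q+[x0,y0]
E
cat > m.py <<'E'
from h import *
T=cv2.imread("pics/top0.png")[:,:,::-1].copy();S=cv2.imread("pics/scene0.png")[:,:,::-1].copy()
qt=plate(T,(275,165,400,240)); qs=plate(S,(235,205,340,305)); print(qt,qs)
wt=onplane(qt,"top",.135); ws=onplane(qs,"scene",.135)
print("top",wt,"\nscene",ws)
i=[np.argmin(np.linalg.norm(ws[:,:2]-w[:2],axis=1)) for w in wt]; print("tri",tri("top",qt,"scene",qs[i]))
for n,w in(("top",wt),("scene",ws)): print(n,np.linalg.norm(w-np.roll(w,1,0),axis=1),w.mean(0))
# wood
for n,im,roi in(("top",T,(240,140,480,280)),("scene",S,(120,100,390,360))):
    x0,y0,x1,y1=roi; h=cv2.cvtColor(im,cv2.COLOR_RGB2HSV)[y0:y1,x0:x1]
    m=((h[...,0]>14)&(h[...,0]<32)&(h[...,1]>50)&(h[...,2]>130)).astype(np.uint8)
    c=max(cv2.findContours(m,0,cv2.CHAIN_APPROX_NONE)[0],key=cv2.contourArea)
    q=cv2.approxPolyDP(cv2.convexHull(c),4,True).reshape(-1,2)+[x0,y0]; print("board",n,np.c_[q,onplane(q,n,.13)])
a=cv2.resize(T[140:270,255:480],None,fx=3.4,fy=3.4,interpolation=cv2.INTER_CUBIC)
cv2.imwrite("pics/c1.png",a[:,:,::-1])
E
python3 m.py
```

```text
[[367. 186.]
 [360. 230.]
 [288. 218.]
 [295. 174.]] [[331. 275.]
 [280. 300.]
 [241. 235.]
 [288. 215.]]
top [[ 0.5597 -0.0652  0.135 ]
 [ 0.4473 -0.0483  0.135 ]
 [ 0.4745  0.1322  0.135 ]
 [ 0.5871  0.1172  0.135 ]] 
scene [[ 0.4752  0.1303  0.135 ]
 [ 0.5847  0.1149  0.135 ]
 [ 0.5606 -0.0636  0.135 ]
 [ 0.4514 -0.0483  0.135 ]]
tri [[ 0.5601 -0.0653  0.133 ]
 [ 0.4487 -0.0494  0.1318]
 [ 0.4749  0.1316  0.136 ]
 [ 0.586   0.1171  0.1393]]
top [0.1844 0.1137 0.1826 0.1136] [0.5172 0.034  0.135 ]
scene [0.1802 0.1105 0.1801 0.1102] [0.518  0.0333 0.135 ]
board top [[272.     157.       0.6313   0.1768   0.13  ]
 [291.     153.       0.6427   0.1288   0.13  ]
 [478.     164.       0.6237  -0.3501   0.13  ]
 [479.     257.       0.3847  -0.3485   0.13  ]
 [291.     247.       0.4022   0.1234   0.13  ]
 [268.     239.       0.4214   0.1812   0.13  ]]
board scene [[131.     137.       0.6124  -0.5206   0.13  ]
 [214.     106.       0.3785  -0.5065   0.13  ]
 [375.     278.       0.4102   0.1861   0.13  ]
 [272.     344.       0.6444   0.1763   0.13  ]]
```

View pics/c1.png

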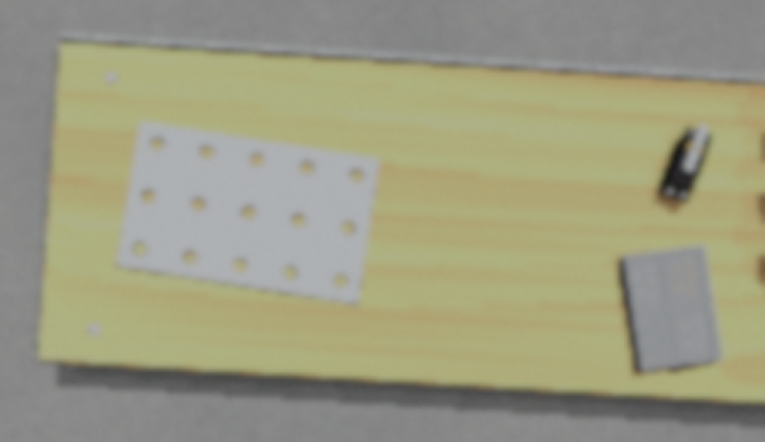

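The crop shows the plate at crop (120–380, 122–300) with 15 holes in a 5x3 grid. It measures 180x110 mm and triangulates to z≈0.135, so it is the plate meant. Free-end corners are at crop (60,38) and (38,360). The servo and screw box sit well behind, at crop (685,165) and (670,310).

Plan: push the trailing edge with both open fingers spread across it and square to the board. That also straightens the plate.

```bash
cat > g.py <<'E'
from h import *
ct=onplane([[272.3,151.8],[266.3,246]],"top",.13); cs=onplane([[272,344],[375,279]],"scene",.13)
END=((ct+cs)/2).mean(0)
rx=np.array([.9990,-.0445,0]); ry=np.array([.0445,.9990,0])
R=np.c_[ry,[0,0,-1],-rx]
tm=np.array([.505,-.0563,.13])
def s(p): return (p-END)@ry
E
cat >> m2.py <<'E'
from g import *
print(ct,cs,END,np.linalg.norm(cs[0]-cs[1]),(cs[0]-cs[1])/np.linalg.norm(cs[0]-cs[1]),np.linalg.det(R))
p=tm+.003*rx-.040*ry
goto(p+[0,0,.11],R); print(read_time(),read_tool_pos(),read_joint_pos())
print(line_to(p+[0,0,.035],.12)); hit=line_to(p+[0,0,-.002],.02,stop_force=4)
print(hit,read_tool_pos(),read_ft_force(),read_time())
E
python3 m2.py
```

```text
[[0.6448 0.1764 0.13  ]
 [0.4037 0.1849 0.13  ]] [[0.6444 0.1763 0.13  ]
 [0.4118 0.1878 0.13  ]] [0.5262 0.1814 0.13  ] 0.23288978511464664 [ 0.9988 -0.0494  0.    ] 0.9999812499999999Traceback (most recent call last):
  File "m2.py", line 4, in <module>
    goto(p+[0,0,.11],R); print(read_time(),read_tool_pos(),read_joint_pos())
    ~~~~^^^^^^^^^^^^^^^
bench.IKError: the arm cannot take that pose within its joint ranges
```

```bash
sed -i 's/^R=.*/R=np.c_[-ry,[0,0,-1],rx]/' g.py; python3 -c "
from g import *
p=tm+.003*rx-.040*ry
for RR in (R,np.c_[ry,[0,0,-1],-rx]):
  for h in (.02,.05,.08,.11): print(h,ik(p+[0,0,h],RR),ik(p+[0,0,h]+.13*ry,RR))
"; python3 m2.py
```

```text
0.02 [-0.2702  0.3235  1.7647 -0.      1.0534 -0.2256] [-0.017   0.3208  1.7692 -0.      1.0516  0.0275]
0.05 [-0.2702  0.2892  1.7259 -0.      1.1265 -0.2256] [-0.017   0.2863  1.7304 -0.      1.1249  0.0275]
0.08 [-0.2702  0.2582  1.6843 -0.      1.1991 -0.2256] [-0.017   0.2552  1.6887 -0.      1.1977  0.0275]
0.11 [-0.2702  0.2307  1.6399 -0.      1.271  -0.2256] [-0.017   0.2276  1.6443 -0.      1.2697  0.0275]
0.02 None None
0.05 None None
0.08 None None
0.11 None None
[[0.6448 0.1764 0.13  ]
 [0.4037 0.1849 0.13  ]] [[0.6444 0.1763 0.13  ]
 [0.4118 0.1878 0.13  ]] [0.5262 0.1814 0.13  ] 0.23288978511464664 [ 0.9988 -0.0494  0.    ] 0.9999812499999999
2.6083 [ 0.5064 -0.0956  0.24  ] [-0.2688  0.2306  1.6399  0.0003  1.271  -0.2256]
False
True [ 0.5062 -0.0964  0.1339] [0.1118 0.     4.8634] 4.775
```

The fingers touched the board at TCP z = 0.1339. I'll raise 1.8 mm, push to about 20 mm short, then look.

```bash
python3 - <<'E'
from g import *
p=read_tool_pos(); line_to([p[0],p[1],.1357],.02)
p=read_tool_pos(); q=p+(-.177-s(p))*ry; q[2]=.1357
print(s(p),line_to(q,.05,rot=R,stop_force=15),read_tool_pos(),read_ft_force(),read_time())
T=get_image("top");S=get_image("scene");P=(read_tool_pos(),read_tcp_rot())
np.savez("pose1.npz",p=P[0],r=P[1]); W=get_image("wrist")
for n,i in zip(("top1","scene1","wrist1"),(T,S,W)): cv2.imwrite(f"pics/{n}.png",i[:,:,::-1])
a=np.vstack([cv2.resize(T[140:270,220:440],(800,473)),])
cv2.imwrite("pics/v1.png",np.hstack([cv2.resize(S[170:370,200:400],(400,400)),cv2.resize(T[120:280,220:380],(400,400))])[:,:,::-1])
E
```

```text
-0.2783507280877064 False [0.5107 0.0048 0.1357] [ 0.0671 -0.4179 -0.1701] 7.2333
```

View pics/v1.png

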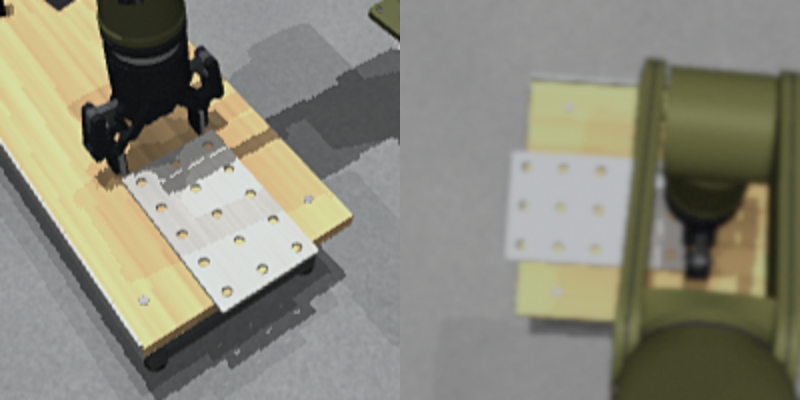

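View pics/wrist1.png

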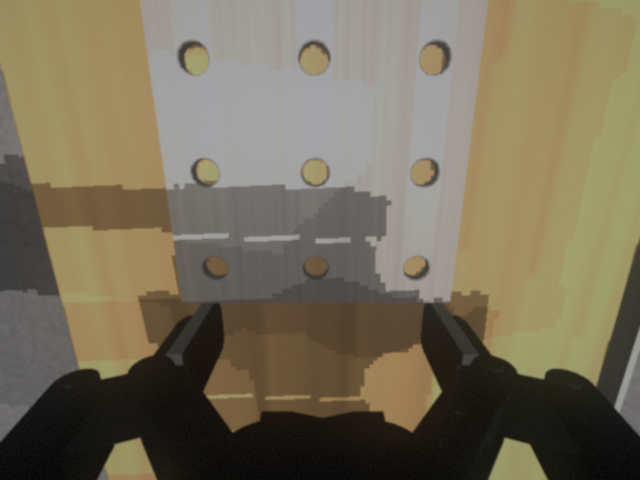

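The plate is square with both fingers on its trailing edge (wrist row 300). In scene, the leading corners are about (312,326) and (359,297). In top they are about (264.4,181) and (262,223.6), just past the free end.

```bash
python3 - <<'E'
from g import *
P=np.load("pose1.npz"); P=(P['p'],P['r'])
for n,uv,z,k in(("top",[[264.4,180.8],[262,223.6]],.135,None),("scene",[[312,325],[359,297.5]],.135,None),("wrist",[[181,301],[451,301]],.135,P)):
    w=onplane(uv,n,z,k); print(n,w,[round(float(s(a)),4) for a in w],np.linalg.norm(w[0]-w[1]))
print("tcp s",s(P[0]))
# hole centres in the wrist view, on top face
w=onplane([[194,59],[434,58],[206,172],[424,172],[217,266],[416,266]],"wrist",.135,P[:2]); print([round(float(s(a)),4) for a in w])
# free end in each view vs END
for n,c in (("top",ct),("scene",cs)): print(n,[round(float(s(a)),4) for a in c])
E
```

```text
top [[0.5681 0.1937 0.135 ]
 [0.4592 0.1967 0.135 ]] [0.0142, 0.0123] 0.10895589283808385
scene [[0.5687 0.1925 0.135 ]
 [0.4655 0.2018 0.135 ]] [0.0131, 0.0177] 0.10364413335303489
wrist [[0.4537 0.0173 0.135 ]
 [0.5643 0.0124 0.135 ]] [-0.1672, -0.1671] 0.11078139860016688
tcp s -0.17707270151776594
[-0.078, -0.0776, -0.1149, -0.1149, -0.1517, -0.1517]
top [0.0003, -0.0019]
scene [0.0002, 0.0014]
```

All views agree that the leading edge is about 13–14 mm past the end. The target is 34 mm (window 20–48), so I'll push 20.5 mm more, retreat, and check.

```bash
python3 - <<'E'
from g import *
p=read_tool_pos(); q=p+.0205*ry; q[2]=.1357
print(line_to(q,.03,rot=R,stop_force=15),s(read_tool_pos()),read_ft_force())
q=q-.02*ry; line_to(q,.05); line_to(q+[0,0,.10],.12)
goto(q-.09*ry+[0,0,.14],R)
print(read_time())
T=get_image("top");S=get_image("scene")
for n,i in zip(("top2","scene2"),(T,S)): cv2.imwrite(f"pics/{n}.png",i[:,:,::-1])
cv2.imwrite("pics/v2.png",np.hstack([cv2.resize(S[170:370,200:400],(400,400)),cv2.resize(T[120:280,220:380],(400,400))])[:,:,::-1])
E
```

```text
False -0.1561821353051372 [-0.4423 -0.2665  0.1348]
10.225
```

View pics/v2.png

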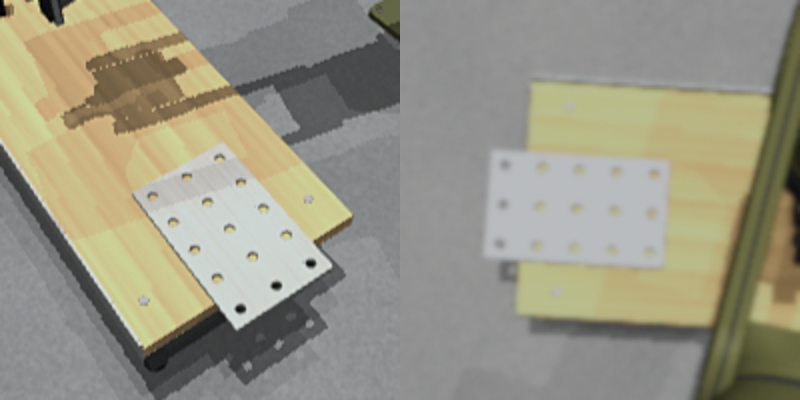

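The end-row holes now show dark grey at (505,165) and (500,244) in the top half of the composite. The second-row holes show wood at (543,167) and (536,247). I'll compute the numbers and hand in if they fit.

```bash
python3 - <<'E'
from g import *
f=lambda a:(np.float64(a)-[400,0])/2.5+[220,120]
g=lambda a:np.float64(a)/2+[200,170]
E_t,S_t=f([[505,165],[500,244]]),f([[543,167],[536,247]])
E_s,S_s=g([[240,309],[311,263]]),g([[217,279],[286,236]])
ok=True
for n,e,q in(("top",E_t,S_t),("scene",E_s,S_s)):
    a=[s(w) for w in onplane(e,n,.135)]; b=[s(w) for w in onplane(q,n,.135)]; print(n,np.array(a),np.array(b)); ok&=min(a)>.008 and max(b)<-.008
print("height of holes",tri("top",np.r_[E_t,S_t],"scene",np.r_[E_s,S_s])[:,2])
print(ok,read_time())
if ok: job_done()
E
```

```text
top [0.0193 0.0184] [-0.0189 -0.0176]
scene [0.0206 0.0206] [-0.0164 -0.0162]
height of holes [0.1318 0.1313 0.1313 0.1303]
True 10.325
the job is handed in; nothing more can be done
```

I pushed the plate about 9 cm along the board with both open fingers on its trailing edge, which also squared it to the board. Then I backed the arm off and handed the job in at about 10.3 s of the 42 s allowed; no verdict is reported.

- **Which plate:** it was the one on the riser board, which measured 180 x 110 mm with 15 holes. The other plate, lying on the desk, was not touched.
- **Holes:** in both fixed views the end-row outer holes are 18–21 mm past the free end (over 5 mm needed). The second-row outer holes are 16–19 mm inside it (over 4 mm needed). The end row shows dark through its holes and the second row shows wood.
- **Flatness:** the holes triangulate to 0.130–0.132 m. That is 3–5 mm below the plate's top face at 0.135 m, and I put it down to calibration and pixel-picking error. The plate looks flat in both views.
- **Not re-measured:** I did not measure the servo, screw box, wheel and screwdriver again at the end. The path stayed well clear of them, and the forces read at the end of each push were below about 0.6 N.

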